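Lay the sanding paddle in its compartment and snap the clip cover on

ROBOT

A 7-joint arm with a two-finger parallel gripper is mounted at the origin on the work surface. World frame = base frame: x ahead of the robot, y to its left, z up, the work surface at z = 0. Lengths are in m, angles in rad, forces in N, time in s.
With the tool pointing down it reaches from about 0.4 to 0.85 m from the base axis. Payload 10.4 kg.
Tool frame: the origin (TCP) lies between the finger pads; the fingertips stand 22 mm ahead of it and the grasp point (between the pads) lies 3 mm ahead of it; z points along the fingers, y is the line along which they close (so a half turn about z gives the same grasp; the last joint's range is limited). The gripper opens to 85 mm and grips with 20 to 120 N. Pads are 22 mm wide; open, the fingers measure 114 mm over their backs; the gripper's body (76 mm by 85 mm) begins 54 mm behind the grasp point. The pads swing forward as they close: fully open they stand 13 mm farther back than shut.
Start: joints at [-1.259, 0.332, -0.065, 1.46, 0.022, 1.35, -0.088], TCP at [0.205, 0.59, 0.226] pointing down, gripper open.
Joint ranges: [-2.6, 2.6], [-0.5, 2.12], [-1.47, 1.34], [0.16, 2.42], [-1.27, 4.41], [0.06, 2.06], [-2.6, 2.6]. Speed limits (rad/s): [2.22, 2.22, 2.79, 2.79, 3.14, 3.14, 3.14].

INTERFACE

Orientations are given as a unit quaternion [x, y, z, w].
In Python, from workcell import manip, camera, ticket, boxes_of, outline_of gives the robot as it stands.
- The arm moves only by the tool carry_out, never from a script. Its argument "deltas" is a list of rows, each a list of 5 numbers: the shift along the tool's x, y, z as a fraction of full scale, then the turn about the tool's z as a fraction of full scale, then the opening, from -1 (shut) to 1 (fully open), so that 0 is half open. In form: [[tx, ty, tz, spin, gripper], ...]. A call has 1 to 20 rows; each row is the pose to reach, as a shift and turn from the pose commanded when the call began, along the tool's axes at that moment; what a row does not reach only later rows make up. Full scale, the value 1, is 150 mm for a shift and 30 degrees for a turn. A row lasts 1/8 s, in which the tool goes at most 62.5 mm and 10.7 degrees, less where a joint would pass 70% of its speed; a pose out of reach is approached as far as the arm can. A call with a number of a shift or a turn outside -1 to 1 is refused whole. A call with a gripper value outside its range is refused whole. The fingers move at their own pace and stop on an object; "force" is the grip in N (left out, the last holds). Time passes only in rows, so rows that repeat a pose let the fingers close. It gives the time, the measured TCP pose, the force, the opening and the grip force at its end, in the units of the state.
- manip.get_obs(): the state, without advancing time (a new reading comes with each control period).
- camera(name): name is "scene" or "top" or "wrist"; returns a dict with "img" (384x512x3 uint8, red, green, blue), "depth" (384x512 float32, m along the optical axis (not along the pixel's ray), 0 where there is no reading), "vertical_fov" (degrees; the focal length in pixels is half the picture's height over the tangent of half this angle, whatever the lens; pixels are square), "cx", "cy" (the principal point, pixels), "R" (3x3) and "t" (3): a world point X has camera coordinates R X + t. Camera axes: x right, y down, z forward; pixel columns grow to the right and rows downward; lengths in m; the calibration is good to about 2 mm. A picture is of the moment at which its call begins.
- ticket.hand_in(): hands the job in; it is judged then, once.
Trained networks look in a picture, given as the dict that the camera call returned (one of the last four; its "shot" number tells which), for a name from the list of things; names that differ only in an ending like _2 or _b are one class to them, and where a whole thing is asked for, a point or a joint stands for the part that bears it (a point fixed in the world has none). Each returns a list of dicts, best first, with "conf" (0 to 1); they miss things now and then, are a little off and sometimes report something else, mostly with a low value. They report only what shows in the picture. A call takes as long as a camera call. They do not tell look-alikes from the thing itself.
- boxes_of(query, picture): "position" ([x, y, z] in m, in world coordinates, good to about 4 mm: the middle of the surface that is visible of it).
- outline_of(query, picture): "region" (384x512 bool, what is visible of it).
The state is a dict: "clock": time; "joint_pos": joint angles; "joint_velocities": joint speeds; "tau": joint torques, N m; "position": TCP position; "ee_rot": TCP orientation; "ft_force": force on the tool from outside, world axes, zero at the start; "torque": the same for the moment, N m; "grip_width": opening from 0.0 (shut) to 1.0 (fully open); "grasp_force": force on a finger pad.
Only numpy, scipy, OpenCV 4.12 (cv2) and the standard library are available. Lean on these libraries where they do the work, as an engineer would, in place of code of your own. Each camera call takes 0.05 s, during which the arm holds its last target. There are 200 camera calls.

TASK

Put the sander's accessories away: lay the wooden sanding paddle flat in its matching compartment of the grey tray and let go of it, then set the orange clip cover on the tray and press it down until both side latches snap past and it sits fully home on the rim. Do not let go then: keep pressing down on the cover with a firm push of about 10 to 15 N and finish while still pressing. Leave the other things on the table where they are.

Things in the scene. Friction and masses are not known exactly. Their poses are not given: they have to be found in the camera images.
- tray: grey plastic tray, fixed to the table, 160 (x) x 110 (y) x 26 mm high, open at the top, walls 8 mm thick; origin at the centre of its underside, z up. Black floor 6 mm up; on it 6 mm high blocks leave a paddle-shaped compartment along x, centred, 3 mm play all round: wide part for the blade towards +x, narrow part for the handle towards -x
- tray_rim: the upper 4 mm of the tray's four walls, on which the cover's plate comes to rest; same origin and axes as the tray
- tray_seat (a point): point at the middle of the tray's floor, 6 mm above its underside; the middle of the laid paddle's underside belongs here. Compartment: blade part x = 8 to 63 mm, 46 mm wide; handle part x = -63 to -32 mm, 24 mm wide
- tray_grip_spot (a point): where paddle_grip is when the paddle lies home: 10 mm towards -x of the tray's centre, 11 mm above its underside. Around it (x = -32 to 8 mm from the tray's centre) there are no blocks over the whole inner width of 94 mm: room for fingers beside the handle
- tray_rim_top (a point): centre of the rim plane, 26 mm above the tray's underside; axes as the tray. cover_plate_under comes to this point when the cover is home
- latch_left (a joint): spring latch in the middle of the tray's +y wall: a round bar 40 mm long standing 5 mm out of the wall, its middle 17.6 mm above the tray's underside. 0 = out, grows as it is pushed in (m, at most 0.005), spring 2.2 N per mm. Pushed in about 3 mm as the cover passes; springs back to 0 after the snap
- latch_right (a joint): the same latch in the tray's -y wall
- paddle_center (a point): middle, half-way up, of the plywood sanding paddle: flat, 120 mm long, 10 mm thick, about 30 g, lying flat; x runs from handle to blade. Blade 50 mm long, 40 mm wide (x = 10 to 60 mm), brown abrasive sheet on top; handle 70 mm long, 18 mm wide (x = -60 to 10 mm). Centre of mass at x = 12 mm
- paddle_grip (a point): point to grip the paddle across its 18 mm wide handle: 10 mm towards the handle's end from paddle_center, half-way up (5 mm)
- paddle_blade_end (a point): middle of the blade's free end, 60 mm along x from paddle_center
- cover_grip (a point): middle of the upright grip rib on the loose orange cover; the rib runs along the cover's x, 64 mm long, 14 mm thick (y), 24 mm high, 12 mm above and below this point, and stands on the cover's plate. At the start the cover lies right way up on the table, this point 34 mm above it; with the cover home on the tray it is 42 mm above the tray's underside
- cover_plate_under (a point): centre of the underside of the cover's plate (170 x 126 x 4 mm), 16 mm below cover_grip, 18 mm above the skirts' lower edge; axes as the cover, z up. Skirts with flared or rounded lower edges go outside the tray with 2 mm play; beads on the +-y skirts ride over the latches
- cover: the cover, about 0.14 kg, same either way round; origin at its centre level with the skirts' lower edge. Lowered on the tray it meets the latches 12 mm above home and the push rises to a peak of roughly 8 to 16 N at 8 mm above home, then drops suddenly to nothing at 6 mm as the latches spring out over the beads; from there it goes home freely
- paddle: the paddle as a whole; origin at the middle of its underside, axes as paddle_center
- gear: bystander: flat plywood gear wheel, 72 mm across, 8 mm thick, lying flat; origin at the centre of its underside
- cap: bystander: round orange plastic cap, 48 mm across, 14 mm high; origin at the centre of its underside
- motor_module: bystander: ribbed grey motor module with a short steel shaft, 56 x 40 x 38 mm; origin at the centre of its underside
- adapter: bystander: black mains adapter block, 90 x 50 x 32 mm; origin at the centre of its underside
- spindle: bystander: small turned wooden spindle with square ends, 90 mm long, 18 mm thick, lying; origin at the centre of its underside
- chuck: bystander: small stepped steel chuck standing upright, 40 mm across, 40 mm high; origin at the centre of its underside
There are look-alikes about, which are no part of the job. Of the things that look like the tray, take the one that is farthest from the robot's base at the start.

How it is judged:
On the way, in this order (a step that is already met when the one before it is completed fails the run):
1. the paddle lies flat in its compartment, blade in the wide part, and is let go (x of paddle_center in the frame of tray between -0.005 and 0.005 m and y of paddle_center in the frame of tray between -0.005 and 0.005 m and z of paddle_center in the frame of tray between 0.008 and 0.0125 m and x of paddle_blade_end in the frame of tray above 0.05 m and angle between paddle_center's own z axis and vertical below 0.08 rad and contact force between the fingers and paddle below 0.1 N), for 0.2 s.
2. the cover is snapped on: fully home on the rim with both latches sprung back (horizontal distance between cover_plate_under and tray_rim_top below 0.005 m and z of cover_plate_under in the frame of tray_rim_top between -0.003 and 0.0015 m and angle between the z axis of cover_plate_under and the z axis of tray_rim_top, either way round below 0.025 rad and angle between the x axis of cover_plate_under and the x axis of tray_rim_top, either way round below 0.06 rad and value of joint each of latch_left, latch_right below 0.0015 m), for 0.2 s.
At the end, for the whole second after the job is handed in: Paddle flat in its compartment (5 mm), blade in the wide part; cover home on the rim (plate within 1.5 mm of it, 5 mm sideways, tilt under 0.025 rad); both latches back out (under 1.5 mm); the fingers still press the cover so that it bears on the rim with over 5 N (all of step 1 and all of step 2 and contact force between cover and tray_rim above 5 N and contact force between the fingers and cover above 2 N); the arm keeps its last pose, push and grip.
It fails at once if a bystander is pushed more than 25 mm or knocked over (distance of any of gear, cap, motor_module, adapter, spindle, chuck from where it was at the start of the episode above 0.025 m or angle between any of gear, cap, motor_module, adapter, spindle, chuck's own z axis and vertical above 0.5 rad).
It also fails if it takes over 58 s, if anything falls off the work surface, if the arm or the gripper's body presses on something with over 40 N, if the wrist force passes 120 N, or if a joint passes its speed limit or range.

## Working session

There is one attempt and no reset: what is moved stays moved. The work goes in short steps, Python scripts to look and compute and a tool call to move; the robot and the scene stay as the last step left them, time stands still between calls to the robot, and variables do not carry over. Pictures are saved under pics/ and viewed, at most 10 in all, crops included, and the job is handed in when it is done.

Besides the shell and the picture viewer there is one more tool, called after "Call:" as name(argument=value, ...), one argument or row to a line, values as JSON. carry_out: Moves the arm, as the interface text tells. Its arguments: {"type":"object","properties":{"deltas":{"type":"array","items":{"type":"array","items":{"type":"number"}}},"force":{"type":"number"}},"required":["deltas"]}

```bash
mkdir -p pics
cat > h.py <<'E'
import numpy as np, cv2
from workcell import manip, camera, ticket, boxes_of, outline_of
def pts(p):
    d=p["depth"]; f=d.shape[0]/2/np.tan(np.radians(p["vertical_fov"])/2)
    v,u=np.mgrid[:d.shape[0],:d.shape[1]]
    c=np.stack([(u-p["cx"])/f*d,(v-p["cy"])/f*d,d],-1)
    return (c-np.array(p["t"]))@np.array(p["R"])
def save(p,n): cv2.imwrite(f"pics/{n}.png",p["img"][:,:,::-1])
E
python3 - <<'E'
from h import *
o=manip.get_obs(); print({k:np.round(v,3) for k,v in o.items()})
for n in ["top","scene"]:
    p=camera(n); save(p,n+"0"); print(n,p["vertical_fov"])
    for q in ["tray","paddle","cover","gear","cap","motor_module","adapter","spindle","chuck"]:
        print(q,[(np.round(b["position"],3).tolist(),round(b["conf"],2)) for b in boxes_of(q,p)])
a=cv2.imread("pics/top0.png");b=cv2.imread("pics/scene0.png");
E
```

```text
{'clock': np.float64(0.0), 'joint_pos': array([-1.259,  0.333, -0.065,  1.461,  0.022,  1.35 , -0.088]), 'joint_velocities': array([-0.   , -0.   ,  0.001,  0.   ,  0.   ,  0.001, -0.   ]), 'tau': array([-1.0000e-03, -6.2544e+01,  4.9000e-02, -3.9160e+01,  1.6000e-02,
        1.0000e-02,  0.0000e+00]), 'position': array([0.205, 0.59 , 0.225]), 'ee_rot': array([ 0.167,  0.986, -0.001, -0.   ]), 'ft_force': array([-0.774, -0.233,  0.148]), 'torque': array([ 0.034,  0.011, -0.046]), 'grasp_force': np.float64(0.0), 'grip_width': np.float64(1.003)}
top 55.338052982318096
tray [([0.513, 0.194, 0.011], 0.92), ([0.259, -0.263, 0.014], 0.89), ([0.301, 0.22, 0.013], 0.81)]
paddle [([0.533, -0.016, 0.01], 0.92)]
cover [([0.528, -0.226, 0.021], 0.84), ([0.516, 0.197, 0.012], 0.18)]
gear [([0.73, 0.02, 0.006], 0.8), ([0.397, 0.067, 0.014], 0.56), ([0.512, 0.188, 0.029], 0.2)]
cap [([0.397, 0.067, 0.011], 0.7), ([0.534, -0.012, 0.012], 0.47)]
motor_module [([0.766, -0.109, 0.032], 0.71), ([0.731, 0.017, 0.005], 0.49), ([0.754, 0.168, 0.018], 0.38)]
adapter [([0.342, -0.085, 0.029], 0.58)]
spindle [([0.753, 0.168, 0.015], 0.58), ([0.769, -0.11, 0.035], 0.42)]
chuck [([0.722, -0.199, 0.025], 0.76), ([0.513, 0.199, 0.012], 0.36)]
scene 52.25242269909022
tray [([0.263, -0.263, 0.014], 0.9), ([0.522, 0.194, 0.01], 0.88), ([0.306, 0.214, 0.012], 0.86)]
paddle [([0.539, -0.009, 0.013], 0.76)]
cover [([0.544, -0.223, 0.026], 0.78)]
gear []
cap [([0.517, 0.194, 0.01], 0.28)]
motor_module [([0.778, -0.105, 0.036], 0.63)]
adapter [([0.359, -0.088, 0.036], 0.98), ([0.78, -0.105, 0.039], 0.27)]
spindle [([0.766, 0.167, 0.018], 0.78)]
chuck [([0.731, -0.195, 0.022], 0.57)]
```

View pics/top0.png

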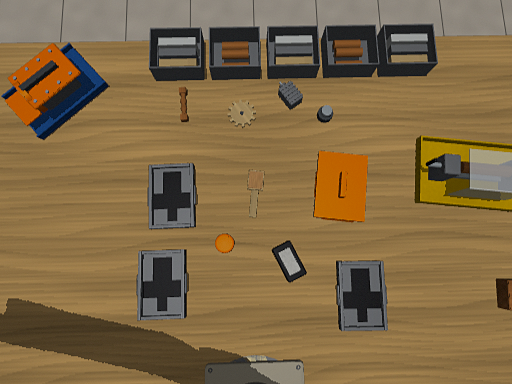

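View pics/scene0.png

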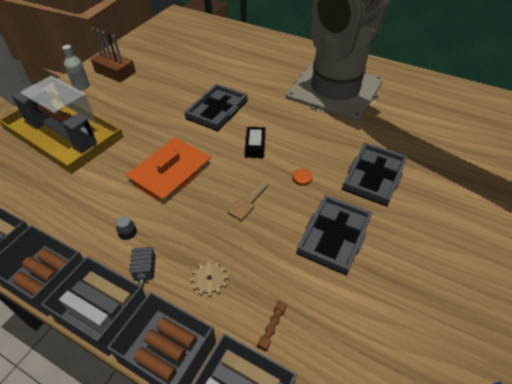

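The top view shows three trays at about (172,196), (162,285) and (361,295). The one at (172,196), world (0.51,0.19), is farthest from the base. The paddle is at (255,190) with its blade away from the robot, and the cover is at (341,186). Next I'll measure their yaws.

Run:
```python
from h import *
p=camera("top"); P=pts(p)
for q,zr,ref in [("tray",(0.018,0.035),(0.513,0.194)),("paddle",(0.005,0.018),(0.533,-0.016)),("cover",(0.014,0.03),(0.528,-0.226))]:
    for o in outline_of(q,p)[:3]:
        m=o["region"]; X=P[m]
        if np.hypot(*(np.median(X[:,:2],0)-ref))>0.06: continue
        s=X[(X[:,2]>zr[0])&(X[:,2]<zr[1])]
        r=cv2.minAreaRect((s[:,:2]*1000).astype(np.float32))
        e=np.linalg.eigh(np.cov(s[:,:2].T))[1][:,1]
        print(q,round(o["conf"],2),m.sum(),len(s),"rect",np.round(r[0],1),np.round(r[1],1),round(r[2],2),"pca yaw",round(float(np.degrees(np.arctan2(e[1],e[0]))),1),"z",np.round(np.percentile(X[:,2],[2,50,98]),4))
i=cv2.resize(p["img"][150:235,130:275],None,fx=5.4,fy=5.4,interpolation=cv2.INTER_CUBIC)
cv2.imwrite("pics/c1.png",i[:,:,::-1])
```

```text
tray 0.85 3091 822 rect [515.6 195.8] [160.3 119.9] 1.19 pca yaw -180.0 z [0.0012 0.0118 0.0286]
paddle 0.67 489 487 rect [516.8 -10.9] [ 39.5 118.7] 83.05 pca yaw 173.2 z [0.0069 0.0103 0.014 ]
cover 0.89 3480 3146 rect [ 529.  -229.4] [127.  170.2] 82.63 pca yaw 172.2 z [0.0026 0.0227 0.047 ]
```

View pics/c1.png

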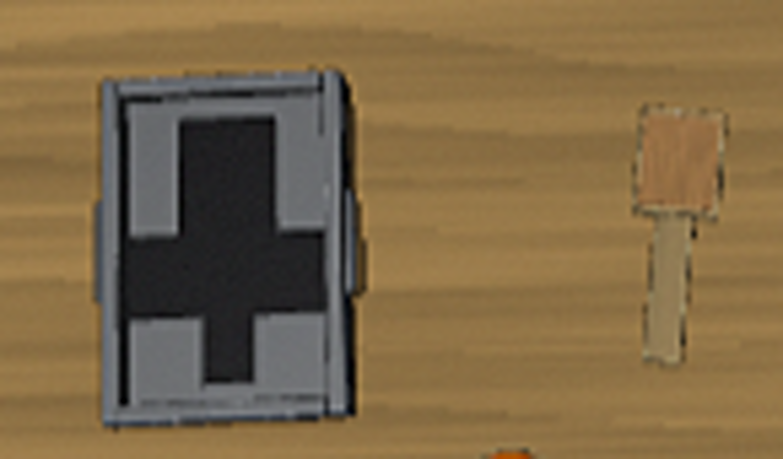

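The wide compartment faces away from the robot, so the tray yaw is about +1°. The paddle is centred at (0.517,-0.011) with yaw -7°, and the cover at (0.529,-0.229) with yaw -7°. I'll move to a point above the paddle.

Call:
carry_out(
  deltas=[
    [-0.3,-0.3,0,0,0],
    [-0.6,-0.6,0,0,0],
    [-0.9,-0.9,0,0,0],
    [-1,-1,0,0,0],
  ],
  force=30,
)

```text
clock: 1.7
position: [0.2998, 0.3962, 0.2265]
ee_rot: [0.169, 0.986, 0.0, 0.0]
ft_force: [-0.2, -0.1, 1.2]
grip_width: 0.497
grasp_force: 0.0
```

Call:
carry_out(
  deltas=[
    [-0.3,-0.3,0,0,0],
    [-0.6,-0.6,0,0,0],
    [-0.9,-0.9,0,0,0],
    [-1,-1,0,0,0],
  ],
)

```text
clock: 2.2
position: [0.3915, 0.205, 0.2265]
ee_rot: [0.169, 0.986, 0.0, 0.0]
ft_force: [-0.3, 2.1, 0.0]
grip_width: 0.496
grasp_force: 0.0
```

Call:
carry_out(
  deltas=[
    [-0.3,-0.3,0,-0.2,0],
    [-0.6,-0.6,0,-0.4,0],
    [-0.9,-0.9,0,-0.4,0],
    [-1,-1,0,-0.4,0],
    [-1,-1,0,-0.4,0],
  ],
)

```text
clock: 2.82
position: [0.4829, 0.0155, 0.2262]
ee_rot: [0.065, 0.998, -0.0, 0.0]
ft_force: [-0.5, 1.0, -0.0]
grip_width: 0.5
grasp_force: 0.0
```

```bash
cat >> h.py <<'E'
def to_tool(dxyz):
    from scipy.spatial.transform import Rotation as R
    o=manip.get_obs(); r=R.from_quat(o["ee_rot"]); m=r.as_matrix()
    return np.round(m.T@np.array(dxyz)/0.15,3), np.degrees(np.arctan2(m[1,1],m[0,1]))
def rect(q,p,ref,zr,tol=0.06):
    P=pts(p)
    for o in outline_of(q,p)[:4]:
        X=P[o["region"]&(p["depth"]>0)]
        if np.hypot(*(np.median(X[:,:2],0)-ref))>tol: continue
        s=X[(X[:,2]>zr[0])&(X[:,2]<zr[1])]
        r=cv2.minAreaRect((s[:,:2]*1000).astype(np.float32))
        print(q,round(o["conf"],2),len(s),np.round(r[0],1),np.round(r[1],1),round(r[2],2),"z",np.round(np.percentile(X[:,2],[2,50,98]),4))
        return s,o["region"]
E
python3 - <<'E'
from h import *
p=camera("wrist"); save(p,"w1")
rect("paddle",p,(0.517,-0.011),(0.005,0.018))
o=manip.get_obs(); print(o["position"],to_tool(np.array([.507,-.0097,.025])-o["position"]))
E
```

```text
paddle 0.97 2040 [516.1 -12.2] [ 40.  119.5] 83.68 z [0.0024 0.0119 0.0135]
[0.4822926  0.01814979 0.22605066] (array([-0.187, -0.164,  1.34 ]), np.float64(82.83868265263098))
```

View pics/w1.png

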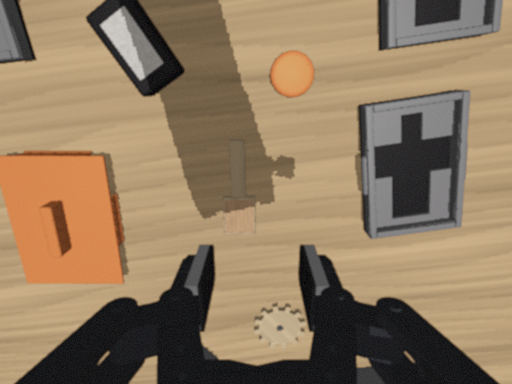

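The wrist view shows the paddle at about (240,190), free between the fingers' path. The tray is at (413,165), the cover at (65,220). The paddle's size matches (40 x 119.5 mm), so I'll descend to grasp it.

Call:
carry_out(
  deltas=[
    [-0.1,-0.1,0.2,0,0],
    [-0.18,-0.17,0.5,0,0],
    [-0.18,-0.17,0.8,0,0],
    [-0.18,-0.17,1,0,0],
    [-0.18,-0.17,1,0,0],
  ],
)

```text
clock: 3.55
position: [0.5043, -0.0099, 0.0744]
ee_rot: [0.062, 0.998, -0.0, -0.002]
ft_force: [-0.1, 0.4, 1.4]
grip_width: 0.503
grasp_force: 0.0
```

Run:
```python
from h import *
p=camera("wrist")
rect("paddle",p,(0.517,-0.011),(0.005,0.018))
rect("tray",p,(0.515,.195),(0.021,0.032))
o=manip.get_obs(); print(o["position"],to_tool(np.array([.5064,-.0106,.025])-o["position"]))
```

```text
paddle 0.93 5313 [516.4 -11.8] [ 40.1 119.9] 82.84 z [0.0056 0.0119 0.0132]
tray 0.9 4961 [516. 149.] [161.2  32.3] 5.77 z [0.0035 0.0177 0.0285]
[ 0.50696357 -0.01046039  0.077553  ] (array([ 0.004, -0.002,  0.35 ]), np.float64(82.87378011120704))
```

Call:
carry_out(
  deltas=[
    [0,0,0.2,0,0],
    [0,0,0.34,0,0],
    [0,0,0.35,0,0],
    [0,0,0.35,0,-1],
    [0,0,0.35,0,-1],
    [0,0,0.35,0,-1],
    [0,0,0.35,0,-1],
  ],
  force=30,
)

```text
clock: 4.58
position: [0.5063, -0.0111, 0.0239]
ee_rot: [0.063, 0.998, 0.0, 0.0]
ft_force: [-0.0, 0.1, -0.1]
grip_width: -0.003
grasp_force: 0.0
```

The gripper shut completely with nothing in it, so I'll look at what happened.

Run:
```python
from h import *
p=camera("wrist"); save(p,"w2")
rect("paddle",p,(0.517,-0.011),(0.003,0.03))
print(manip.get_obs()["grip_width"],manip.get_obs()["position"])
```

```text
paddle 0.69 3132 [516.1  -6.5] [ 27.2 119.5] 86.89 z [0.0018 0.0117 0.0134]
-0.002746146157970703 [ 0.50617592 -0.01117874  0.02371579]
```

View pics/w2.png

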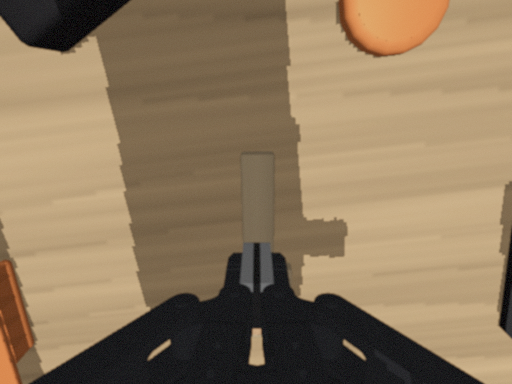

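The picture shows the fingers shut on top of the handle: finger tips at (257,243), handle from (243,153) to (273,243). I'll measure the tip height from depth.

Run:
```python
from h import *
p=camera("wrist");P=pts(p)
for v in range(225,300,6): print(v,np.round(P[v,250],4),np.round(P[v,266],4),np.round(P[v,225],4))
```

```text
225 [ 0.4966 -0.0143  0.0113] [ 0.4975 -0.0053  0.0118] [ 0.4991 -0.0298  0.0016]
231 [ 0.5    -0.0147  0.0119] [ 0.5014 -0.0058  0.0114] [ 0.5027 -0.0304  0.0022]
237 [ 0.5036 -0.0152  0.0122] [ 0.5051 -0.0062  0.0114] [ 0.5069 -0.0311  0.0017]
243 [ 0.4949 -0.0136  0.0359] [ 0.4959 -0.0058  0.0358] [ 0.5109 -0.0317  0.0018]
249 [ 0.495  -0.0135  0.0417] [ 0.496  -0.006   0.0417] [ 0.5147 -0.0323  0.0023]
255 [ 0.4953 -0.0134  0.0468] [ 0.4954 -0.0061  0.0482] [ 0.5193 -0.0331  0.0013]
261 [ 0.495  -0.0133  0.0524] [ 0.4959 -0.0063  0.0524] [ 0.5239 -0.0339  0.0007]
267 [ 0.4958 -0.0133  0.0559] [ 0.4962 -0.0065  0.0566] [ 0.5266 -0.0341  0.0033]
273 [ 0.4954 -0.0131  0.0611] [ 0.4959 -0.0066  0.0617] [ 0.5323 -0.0352  0.001 ]
279 [ 0.4949 -0.013   0.0661] [ 0.4961 -0.0067  0.0655] [ 0.4975 -0.024   0.0603]
285 [ 0.4965 -0.0132  0.0679] [ 0.4965 -0.0069  0.0689] [ 0.4984 -0.0239  0.0633]
291 [ 0.4948 -0.0128  0.074 ] [ 0.4951 -0.0069  0.0746] [ 0.4933 -0.022   0.0745]
297 [ 0.4949 -0.0128  0.0774] [ 0.4953 -0.007   0.0778] [ 0.4931 -0.0216  0.0783]
```

The shut finger tips show at about z = 0.033, some 20 mm above the paddle, even though the reported TCP is 0.024. The tips therefore sit about 30 mm higher than the stated geometry gives. I'll open, go lower in steps while watching the force, and check again.

Call:
carry_out(
  deltas=[
    [0,0,0,0,-0.2],
    [0,0,0.05,0,-0.2],
    [0,0,0.1,0,-0.2],
    [0,0,0.13,0,-0.2],
    [0,0,0.13,0,-0.2],
  ],
)

```text
clock: 5.35
position: [0.5057, -0.0113, 0.0035]
ee_rot: [0.063, 0.998, -0.0, -0.0]
ft_force: [-0.3, -0.9, -0.7]
grip_width: 0.398
grasp_force: 0.0
```

Run:
```python
from h import *
p=camera("wrist");P=pts(p);save(p,"w3")
m=(P[:,:,0]<0.52)&(P[:,:,2]>0.004)&(P[:,:,2]<0.07)&(np.abs(P[:,:,1]+.011)<.05)&(np.abs(P[:,:,1]+.011)>.0125)&(P[:,:,0]>.485)&(p["depth"]>0)
for s in (-1,1):
    k=m&((P[:,:,1]+.011)*s>0); X=P[k]; print(len(X),np.percentile(X[:,2],[0,1,5,20]),X[X[:,2]<np.percentile(X[:,2],8)].mean(0))
rect("paddle",p,(0.517,-0.011),(0.003,0.02))
print(np.round(np.array(manip.get_obs()["position"]),4), manip.get_obs()["ft_force"], -np.array(p["R"]).T@p["t"])
```

```text
6160 [0.00401452 0.0159895  0.0233762  0.04273503] [ 0.4972041  -0.03222631  0.02153345]
6052 [0.00413004 0.01600583 0.02343906 0.04221531] [0.50257201 0.00985142 0.02141855]
paddle 0.91 9849 [516.  -12.2] [ 41.1 119.5] 84.38 z [0.0054 0.0119 0.013 ]
[ 0.5062 -0.0113  0.0041] [ 0.00783176  0.36250547 -0.22057381] [ 0.42259348 -0.00133361  0.15324403]
```

View pics/w3.png

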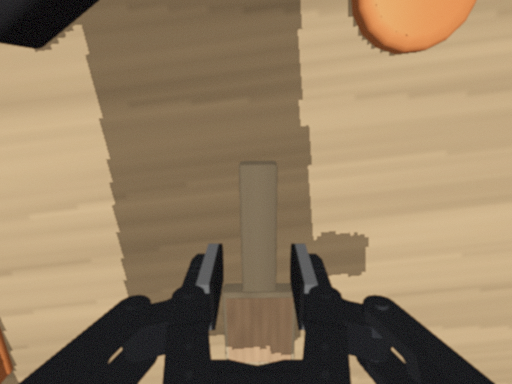

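The open tips are now at about z = 0.015, to either side of the handle (lower finger edges near (215,245) and (298,245)). About 9 mm more brings them to the right height.

Call:
carry_out(
  deltas=[
    [0,0,0.03,0,-0.2],
    [0,0,0.06,0,-0.2],
    [0,0,0.06,0,-0.2],
    [0,0,0.06,0,-1],
    [0,0,0.06,0,-1],
    [0,0,0.06,0,-1],
    [0,0,0.06,0,-1],
  ],
  force=30,
)

```text
clock: 6.32
position: [0.5063, -0.0112, -0.0047]
ee_rot: [0.063, 0.998, 0.0, 0.0]
ft_force: [-1.0, -0.9, 3.7]
grip_width: 0.199
grasp_force: 30.1
```

Gripped: the opening is 17 mm, which fits the handle. I'll lift it, shift towards the tray and look.

Call:
carry_out(
  deltas=[
    [0,0,-0.2,0,-1],
    [0,0,-0.5,0,-1],
    [0,0.3,-0.8,0,-1],
    [0,0.6,-1,0,-1],
    [0,0.7,-1,-0.27,-1],
    [0,0.7,-1,-0.27,-1],
    [0,0.7,-1,-0.27,-1],
  ],
)

```text
clock: 7.2
position: [0.5188, 0.0916, 0.1445]
ee_rot: [-0.006, 1.0, -0.0, -0.001]
ft_force: [-0.2, -0.8, -0.0]
grip_width: 0.2
grasp_force: 29.3
```

Run:
```python
from h import *
p=camera("wrist");save(p,"w4"); P=pts(p)
s,m=rect("tray",p,(0.515,.195),(0.024,0.034))
rect("paddle",p,(.52,.09),(0.08,.3),.1)
o=manip.get_obs(); print(o["position"],to_tool([0,0,0])[1],o["grip_width"],-np.array(p["R"]).T@p["t"])
# black floor compartment
X=P.reshape(-1,3); g=p["img"].max(2).reshape(-1)
k=(g<60)&(np.abs(X[:,0]-.516)<.075)&(np.abs(X[:,1]-.196)<.047)&(X[:,2]<.013)&(X[:,2]>0.0)
r=cv2.minAreaRect((X[k,:2]*1000).astype(np.float32)); print(k.sum(),r, np.median(X[k,2]))
```

```text
tray 0.62 5465 [515.4 193.4] [160.7 113. ] 1.24 z [0.0066 0.0137 0.0285]
[0.51901926 0.0917389  0.14472371] 90.73743734476733 0.1998823484241004 [0.43502877 0.09007938 0.29420613]
6443 ((516.0105590820312, 197.5186767578125), (124.2894515991211, 90.09101104736328), 0.9188135266304016) 0.007786625815256891
```

View pics/w4.png

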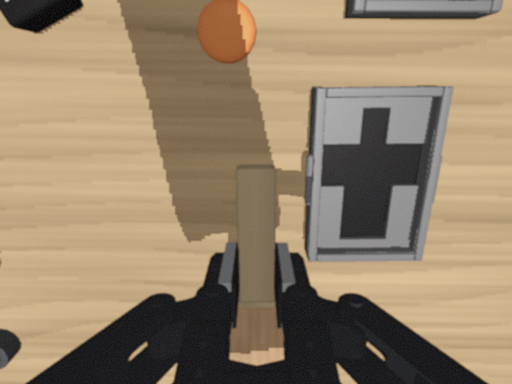

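The held paddle is at about (257,240), aligned with the tool. The tray is at (375,175), with corners (315,88), (450,88), (420,260) and (310,258), which gives a centre of about (0.5155, 0.195) and yaw 1.1°.

Call:
carry_out(
  deltas=[
    [0.1,0.3,0,-0.015,-1],
    [0.1,0.6,0,-0.015,-1],
    [0.1,0.686,0.1,-0.015,-1],
    [0.1,0.686,0.4,-0.015,-1],
    [0.1,0.686,0.65,-0.015,-1],
    [0.1,0.686,0.7,-0.015,-1],
    [0.1,0.686,0.7,-0.015,-1],
  ],
)

```text
clock: 8.22
position: [0.503, 0.1949, 0.0404]
ee_rot: [-0.011, 1.0, -0.0, 0.0]
ft_force: [0.2, 0.0, 0.3]
grip_width: 0.2
grasp_force: 29.4
```

Run:
```python
from h import *
p=camera("wrist");save(p,"w5")
o=manip.get_obs(); print(o["position"],to_tool(np.array([.5056,.1948,.003])-o["position"]),o["grip_width"])
```

```text
[0.50347577 0.1953453  0.04121924] (array([-0.014, -0.004,  0.255]), np.float64(91.30484139369139)) 0.2007204965097813
```

View pics/w5.png

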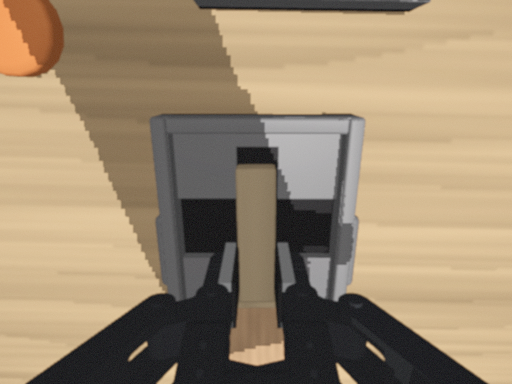

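The paddle's handle (columns 236-276) lines up with the compartment slot (237-278) and the rim (152-363). I'll lower it with a +2 mm correction in x and release.

Call:
carry_out(
  deltas=[
    [-0.014,-0.003,0.08,0,-1],
    [-0.014,-0.003,0.16,0,-1],
    [-0.014,-0.003,0.22,0,-1],
    [-0.014,-0.003,0.26,0,-1],
    [-0.014,-0.003,0.26,0,-1],
  ],
)

```text
clock: 8.9
position: [0.5046, 0.1951, 0.0012]
ee_rot: [-0.012, 1.0, 0.0, -0.0]
ft_force: [-2.7, -1.3, 6.8]
grip_width: 0.204
grasp_force: 33.2
```

Call:
carry_out(
  deltas=[
    [0,0,0,0,-0.2],
    [0,0,0,0,-0.2],
    [0,0,0,0,-0.2],
    [0,0,-0.3,0,-0.2],
    [0,0,-0.7,0,-0.2],
    [0,-0.5,-1,0,-0.2],
    [0,-0.8,-1,0,-0.2],
    [0,-0.8,-1,0,-0.2],
  ],
)

```text
clock: 9.9
position: [0.5083, 0.0705, 0.1524]
ee_rot: [-0.008, 1.0, 0.0, 0.001]
ft_force: [-0.1, 0.8, 0.3]
grip_width: 0.401
grasp_force: 0.0
```

Run:
```python
from h import *
p=camera("wrist");save(p,"w6")
rect("paddle",p,(.5155,.195),(0.005,.03))
rect("tray",p,(.5155,.195),(0.024,.034))
o=manip.get_obs(); print(o["position"],to_tool([0,0,0])[1])
p=camera("top"); rect("paddle",p,(.5155,.195),(0.005,.03)); rect("cover",p,(.529,-.229),(.016,.03))
rect("cover",p,(.529,-.229),(.033,.06))
```

```text
paddle 0.82 3767 [514.9 194.4] [119.5  40.8] 1.69 z [0.0086 0.0177 0.0192]
tray 0.87 5042 [515.2 194.5] [160.6 114.9] 1.05 z [0.0067 0.0142 0.0286]
[0.5074052  0.07599809 0.15085897] 91.38532587519914
cover 0.76 3097 [ 529.4 -229.3] [126.4 170.6] 82.63 z [0.011  0.0227 0.0467]
cover 0.76 178 [ 529.  -229.3] [14.8 64.3] 82.33 z [0.011  0.0227 0.0467]
```

View pics/w6.png

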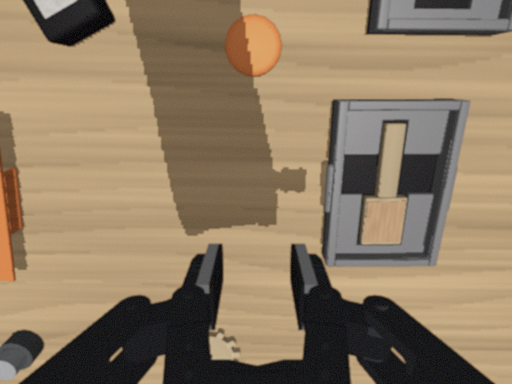

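The paddle lies home at pixel (390,185), centre within 0.5 mm of the tray's, top 16 mm up. The cover is still at (0.529,-0.229) with yaw -7.5°. I'll move over it.

Call:
carry_out(
  deltas=[
    [0,-0.4,0,0,-0.2],
    [0,-0.8,0,0,-0.2],
    [0,-1,0,0,-0.2],
  ],
)

```text
clock: 10.62
position: [0.5109, -0.0774, 0.151]
ee_rot: [-0.011, 1.0, -0.0, -0.0]
ft_force: [1.1, -0.1, 0.3]
grip_width: 0.399
grasp_force: 0.0
```

Call:
carry_out(
  deltas=[
    [0,-0.4,0,0.3,-0.2],
    [-0.1,-0.8,0,0.3,-0.2],
    [-0.1,-1,0,0.3,-0.2],
    [-0.1,-1,0.2,0.3,-0.2],
    [-0.1,-1,0.2,0.3,-0.2],
  ],
)

```text
clock: 11.25
position: [0.5287, -0.2232, 0.119]
ee_rot: [0.066, 0.998, 0.0, -0.002]
ft_force: [0.8, 0.6, -0.7]
grip_width: 0.394
grasp_force: 0.0
```

Run:
```python
from h import *
p=camera("wrist")
rect("cover",p,(.529,-.229),(.036,.06))
rect("cover",p,(.529,-.229),(.016,.03))
o=manip.get_obs(); print(o["position"],to_tool(np.array([.529,-.2293,.019])-o["position"]))
```

```text
cover 0.95 1523 [ 528.4 -230.4] [14.  63.7] 82.38 z [0.0226 0.0243 0.0484]
cover 0.95 26509 [ 528.9 -230.6] [126.3 169. ] 82.4 z [0.0226 0.0243 0.0484]
[ 0.53037875 -0.22361747  0.12184794] (array([ 0.005, -0.039,  0.686]), np.float64(82.44820840233511))
```

Call:
carry_out(
  deltas=[
    [0.006,-0.042,0.1,0,-0.2],
    [0.006,-0.042,0.35,0,-0.2],
    [0.006,-0.042,0.55,0,-0.2],
    [0.006,-0.042,0.66,0,-0.2],
    [0.006,-0.042,0.686,0,-0.2],
    [0.006,-0.042,0.686,0,-1],
    [0.006,-0.042,0.686,0,-1],
    [0.006,-0.042,0.686,0,-1],
    [0.006,-0.042,0.686,0,-1],
  ],
  force=70,
)

```text
clock: 12.52
position: [0.5286, -0.2307, 0.0191]
ee_rot: [0.067, 0.998, -0.0, 0.001]
ft_force: [-1.3, -0.7, 6.0]
grip_width: 0.144
grasp_force: 69.6
```

Call:
carry_out(
  deltas=[
    [0,0,-0.2,0,-1],
    [0,0,-0.5,0,-1],
    [0,0.1,-0.8,0,-1],
    [0,0.4,-1,0,-1],
    [0,0.7,-1,0,-1],
    [0,0.9,-1,0,-1],
    [0,1,-1,0,-1],
  ],
)

```text
clock: 13.4
position: [0.5479, -0.0798, 0.168]
ee_rot: [0.065, 0.998, 0.0, -0.0]
ft_force: [0.1, -0.8, -2.0]
grip_width: 0.148
grasp_force: 68.7
```

Call:
carry_out(
  deltas=[
    [0.1,0.3,0,-0.1,-1],
    [0.2,0.6,0,-0.2,-1],
    [0.25,0.85,0,-0.29,-1],
    [0.25,1,0,-0.29,-1],
    [0.25,1,0,-0.29,-1],
  ],
)

```text
clock: 14.02
position: [0.531, 0.0725, 0.168]
ee_rot: [-0.009, 1.0, -0.0, -0.0]
ft_force: [0.0, -1.3, -1.8]
grip_width: 0.146
grasp_force: 68.7
```

Run:
```python
from h import *
p=camera("wrist"); P=pts(p)
rect("tray",p,(.5155,.195),(0.024,.034)); rect("paddle",p,(.5155,.195),(0.005,.03))
rect("cover",p,(.53,.07),(.1,.25),.1)
o=manip.get_obs(); print(o["position"],to_tool(np.array([.5152,.1947,.060])-o["position"]),o["grip_width"])
```

```text
tray 0.82 3158 [515.  196.3] [162.  110.4] 2.41 z [0.0067 0.0146 0.0288]
paddle 0.69 619 [547.8 210. ] [52.3 17.2] 0.64 z [0.014  0.018  0.0194]
cover 0.58 54864 [530.7  71.8] [172.6 126.3] 1.12 z [0.1718 0.1732 0.1974]
[0.53090763 0.06987736 0.16813493] (array([0.092, 0.834, 0.72 ]), np.float64(90.88947482442212)) 0.14772952250312496
```

Call:
carry_out(
  deltas=[
    [0.09,0.3,0,0,-1],
    [0.09,0.6,0,0,-1],
    [0.09,0.82,0,0,-1],
    [0.09,0.82,0.3,0,-1],
    [0.09,0.82,0.55,0,-1],
    [0.09,0.82,0.7,0,-1],
    [0.09,0.82,0.7,0,-1],
    [0.09,0.82,0.7,0,-1],
  ],
)

```text
clock: 15.22
position: [0.5158, 0.1942, 0.0643]
ee_rot: [-0.009, 1.0, 0.0, 0.001]
ft_force: [0.6, -0.2, -2.2]
grip_width: 0.145
grasp_force: 68.7
```

Run:
```python
from h import *
for n in ("scene","top"):
    p=camera(n); save(p,n+"9")
    rect("cover",p,(.515,.195),(.05,.075),.08)
p=camera("wrist"); rect("cover",p,(.515,.195),(.05,.08),.1); rect("tray",p,(.515,.195),(-.01,.034),.15)
for i in range(2):
    o=manip.get_obs(); print(o["position"],to_tool(np.array([.5152,.1947,.0271])-o["position"]),o["grip_width"],o["ft_force"])
a=cv2.imread("pics/scene9.png")[150:300,270:420]; b=cv2.imread("pics/top9.png")[140:240,120:220]; w=p["img"][:,:,::-1]
cv2.imwrite("pics/m1.png",np.hstack([cv2.resize(x,(400,400),interpolation=2) for x in (a,w)]))
```

```text
cover 0.84 3073 [519.8 194.6] [167.6 126.4] 0.81 z [0.0472 0.0668 0.0912]
cover 0.94 1999 [516.5 179.5] [171.7  96.5] 0.1 z [0.0516 0.0683 0.0909]
cover 0.56 51084 [515.4 194.3] [172.9 126.6] 1.23 z [0.0678 0.0694 0.0936]
[0.51506902 0.19475449 0.06364809] (array([-0.001, -0.001,  0.244]), np.float64(91.0715470350285)) 0.14887677545031977 [ 0.37353626  0.15814863 -1.2034022 ]
[0.51506902 0.19475449 0.06364809] (array([-0.001, -0.001,  0.244]), np.float64(91.0715470350285)) 0.14887677545031977 [ 0.37353626  0.15814863 -1.2034022 ]
```

View pics/m1.png

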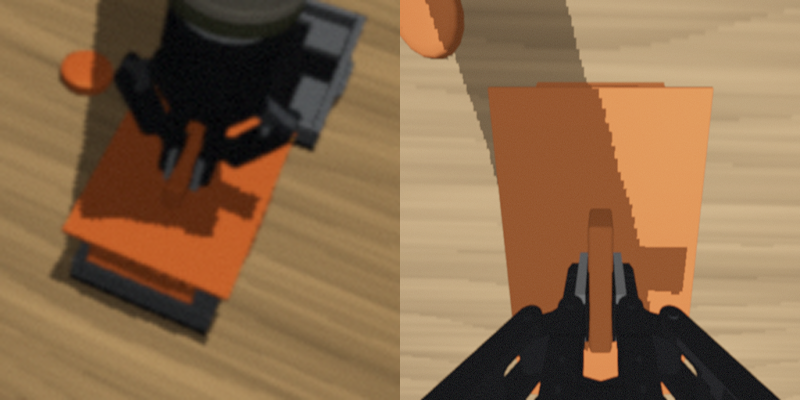

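The cover hangs centred above the tray, measured within 0.5 mm. I'll lower it to just above the latches, then press in steps.

Call:
carry_out(
  deltas=[
    [0,0,0.05,0,-1],
    [0,0,0.1,0,-1],
    [0,0,0.14,0,-1],
    [0,0,0.15,0,-1],
    [0,0,0.15,0,-1],
  ],
)

```text
clock: 16.2
position: [0.5149, 0.1946, 0.0406]
ee_rot: [-0.009, 1.0, -0.0, -0.0]
ft_force: [0.4, -0.3, -1.8]
grip_width: 0.146
grasp_force: 68.7
```

Call:
carry_out(
  deltas=[
    [0,0,0.015,0,-1],
    [0,0,0.03,0,-1],
    [0,0,0.04,0,-1],
    [0,0,0.05,0,-1],
    [0,0,0.06,0,-1],
    [0,0,0.07,0,-1],
    [0,0,0.08,0,-1],
    [0,0,0.085,0,-1],
    [0,0,0.09,0,-1],
    [0,0,0.09,0,-1],
  ],
)

```text
clock: 17.45
position: [0.5144, 0.1945, 0.0268]
ee_rot: [-0.009, 1.0, -0.0, -0.001]
ft_force: [0.1, 1.1, -3.9]
grip_width: 0.147
grasp_force: 68.5
```

It's through the latches with no residual push. I'll go on in small steps until the rim carries the force.

Call:
carry_out(
  deltas=[
    [0,0,0.005,0,-1],
    [0,0,0.005,0,-1],
    [0,0,0.005,0,-1],
  ],
)

```text
clock: 17.82
position: [0.5147, 0.1947, 0.0266]
ee_rot: [-0.009, 1.0, 0.0, -0.0]
ft_force: [-3.7, 0.0, 4.2]
grip_width: 0.146
grasp_force: 69.5
```

Call:
carry_out(
  deltas=[
    [0,0,0.004,0,-1],
    [0,0,0.006,0,-1],
    [0,0,0.006,0,-1],
    [0,0,0.006,0,-1],
  ],
)

```text
clock: 18.32
position: [0.5147, 0.1947, 0.0266]
ee_rot: [-0.009, 1.0, 0.0, -0.0]
ft_force: [-9.9, -0.4, 15.8]
grip_width: 0.146
grasp_force: 71.3
```

Call:
carry_out(
  deltas=[
    [0.003,0,-0.001,0,-1],
    [0.003,0,-0.001,0,-1],
    [0.003,0,-0.001,0,-1],
  ],
)

```text
clock: 18.7
position: [0.5147, 0.1947, 0.0266]
ee_rot: [-0.009, 1.0, 0.0, 0.0]
ft_force: [-6.7, -0.3, 11.9]
grip_width: 0.148
grasp_force: 70.6
```

Run:
```python
from h import *
p=camera("wrist"); rect("cover",p,(.515,.195),(.02,.04),.1)
P=pts(p); m=outline_of("cover",p)[0]["region"]; X=P[m&(P[:,:,2]<.04)&(P[:,:,2]>.025)]
c=np.linalg.lstsq(np.c_[X[:,:2]-X[:,:2].mean(0),np.ones(len(X))],X[:,2],rcond=None)[0]; print("plane",c)
for i in range(3):
    camera("wrist"); o=manip.get_obs(); print(o["position"],o["ft_force"],o["grip_width"],o["clock"])
```

```text
cover 0.67 50502 [515.3 193.9] [170.2 126.6] 0.99 z [0.0303 0.0318 0.056 ]
plane [ 0.00038321 -0.00025388  0.03180118]
[0.51471209 0.19465169 0.02656494] [-5.16222082 -1.07320352 11.41266661] 0.1435974345472019 18.9
[0.51472994 0.19463597 0.02657116] [-5.53699334 -0.0495334  11.35233143] 0.14620061068456264 18.95
[0.51473861 0.19464643 0.02659555] [-6.72723142 -0.50400077 11.54820448] 0.14649544045782212 19.0
```

The plate top is 30 mm up (home), level within 0.001 rad and centred, with a steady push of about 12 N. Handing in.

```bash
python3 -c "
from workcell import ticket
print(ticket.hand_in())"
```

```text
the job is handed in; nothing more can be done
None
```

The job is handed in (no verdict came back): the paddle lies flat in its compartment, and the cover measured level and fully home on the rim under a steady push of about 12 N, though I inferred the latches' spring-back from that and did not see it.

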